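Index the turntable and hold a lens barrel seated in its V-blocks

ROBOT

A 6-joint arm with a two-finger parallel gripper is mounted at the origin on the work surface. World frame = base frame: x ahead of the robot, y to its left, z up, the work surface at z = 0. Lengths are in mm, angles in rad, forces in N, time in s.
With the tool pointing down it reaches from about 350 to 975 mm from the base axis. Payload 7.1 kg.
Tool frame: the origin (TCP) lies midway between the tips of the shut fingers; the grasp point (between the pads) lies 19 mm behind it; z points along the fingers, y is the line along which they close (so a half turn about z gives the same grasp; the last joint's range is limited). The gripper opens to 88 mm and grips with 3 to 60 N. Pads are 20 mm wide; open, the fingers measure 115 mm over their backs; the gripper's body (75 mm by 178 mm) begins 61 mm behind the grasp point.
Start: joints at [1.224, 0.423, 1.63, -0, 1.089, -0.019], TCP at [201.194, 591.714, 222.675] pointing down, gripper open.
Joint ranges: [-3, 3], [-0.9, 2.11], [0.09, 2.58], [-1.31, 4.45], [0.11, 2.69], [-2.54, 2.54]. Speed limits (rad/s): [2.39, 2.39, 3.01, 3.14, 3.14, 3.14].

INTERFACE

Orientations are given as a rotation vector (axis times angle).
In Python, from workcell import ctrl gives the robot as it stands. The module is installed in compiled form; this text tells all that it offers.
- The arm moves only by the tool servo_tool, never from a script. Its argument "increments" is a list of rows, each a list of 7 numbers: the shift along the world's x, y, z in cm, then the turn, a rotation vector about the world's x, y, z in degrees, then the opening, from -1 (shut) to 1 (fully open). A call has 1 to 20 rows; each row is the pose to reach, as a shift and turn from the pose commanded when the call began; what a row does not reach only later rows make up. A row lasts 1/12 s, in which the tool goes at most 41.7 mm and 7.16 degrees, less where a joint would pass 70% of its speed; a pose out of reach is approached as far as the arm can. A call with a gripper value outside its range is refused whole. The fingers move at their own pace and stop on an object; the grip force is fixed at half the most. Time passes only in rows, so rows that repeat a pose let the fingers close. It gives the time, the measured TCP pose, the force, the opening and the grip force at its end, in the units of the state.
- ctrl.get_obs(): the state, without advancing time (a new reading comes with each control period).
- ctrl.get_image(name): name is "side" or "top"; returns a dict with "image" (480x640x3 uint8, red, green, blue), "fx", "fy", "cx", "cy" (pixels), "extrinsics" (4x4, takes a point from camera to world coordinates). Camera axes: x right, y up, looking along -z (the intrinsics and any distortion apply to the point x, -y, -z); pixel columns grow to the right and rows downward; lengths in mm; the calibration is good to about 2 mm. A picture is of the moment at which its call begins. There is no depth.
- ctrl.close_job(): hands the job in; it is judged then, once.
The state is a dict: "t": time; "qpos": joint angles; "qvel": joint speeds; "joint_torque": joint torques, N m; "ee_pos": TCP position; "orientation": TCP orientation; "ft_force": force on the tool from outside, world axes, zero at the start; "moment": the same for the moment, N m; "width": finger opening in mm; "grasp_force": force on a finger pad.
Only numpy, scipy, OpenCV 4.12 (cv2) and the standard library are available. Lean on these libraries where they do the work, as an engineer would, in place of code of your own. Each camera call takes 0.05 s, during which the arm holds its last target. There are 200 camera calls.

TASK

On the grinding bench, first turn the empty round turntable with the red handle post anticlockwise (seen from above) until it comes fully home against its index stop. Then take the brass lens barrel from the wooden rest, lay it along the pair of steel V-blocks on the turntable, about centred lengthwise, and press it straight down with about 15 N so that it bears evenly on both sloping faces; finish while still gripping and pressing it there, the turntable still home and the jar, grit wheel and brush left alone.

Things in the scene. Friction and masses are not known exactly. Their poses are not given: they have to be found in the camera images.
- turntable (a joint): turntable angle about its vertical axis, rad, growing anticlockwise from above; starts at 0.15 to 0.55; home, a hard end stop, is 1.25: a small lug on the rim meets the dark stop block and the yellow marks face each other. Stays where left (friction 0.3 N m, about 3.5 N at the handle). A 200 mm aluminium disc, top 28 mm above the bench, on a round green base.
- handle (a point): centre of the top of the red upright handle post that turns the table: 18 mm diameter, its top 78 mm above the bench, standing 50 mm proud of the disc, 88 mm from the turntable's axis, beyond one end of the V-blocks. Axes as for seat.
- seat (a point): where the barrel's centre lies when seated and centred: on the turntable's vertical axis, 61 mm above the bench. x runs along the V groove, away from the handle (handle at x = -88 mm), z up; it turns with the table. The two V-blocks, each 20 mm long, are centred at x = -40 and +40 mm: a 60 mm free gap between them, with only the disc 33 mm below this point.
- vee_left: the two sloping faces (one on each V-block) on the +y side of the groove. Origin on the turntable's axis, 14 mm above the bench, axes as for seat. The blocks are 56 mm wide, their tops 60 mm above the bench; the V has 90 degrees (two 45 degree faces, oiled: friction about 0.15), 40 mm wide at its mouth, lowest line 40 mm above the bench.
- vee_right: the two sloping faces on the -y side of the groove. Origin and axes as for vee_left.
- barrel: lens barrel: a plain brass cylinder 30 mm in diameter and 130 mm long with thin black bands and glass ends, about 0.22 kg. Origin at its centre, x along its length; either end may point either way. It starts lying on the rest, its axis 50 mm above the bench.
- rest: fixed wooden rest for the barrel. Origin at the centre of its underside, x along the barrel. A base 120 x 56 x 10 mm with two saddles at x = -45 and +45 mm, 18 mm long, 48 mm wide, whose seats are 35 mm and side lips 45 mm above the bench; the 72 mm between the saddles is free above the base, so that fingers fit either side of the barrel's middle.
- jar: bystander: amber jar, 60 mm diameter, 75 mm high, upright; origin at the centre of its underside. Leave alone.
- grit_wheel: bystander: reddish grinding wheel lying flat, 96 mm diameter, 21 mm high; origin at the centre of its underside. Leave alone.
- brush: bystander: bench brush lying flat, along its x; origin on its underside near its middle. Leave alone.
Not all that is in view belongs to the job. Of the things that look like the rest, the smallest one is meant.

How it is judged (in metres and radians):
On the way, in this order (a step that is already met when the one before it is completed fails the run):
1. the turntable is turned home (within 0.05 rad of its stop) while the barrel still lies in its rest (value of joint turntable above 1.2 rad and distance of barrel from where it was at the start of the episode below 0.02 m), for 0.2 s.
2. the barrel is taken away from the rest (horizontal distance between barrel and rest above 0.09 m), for 0.1 s.
At the end, for the whole second after the job is handed in: The turntable is within 0.06 rad of its stop; the barrel lies seated along the V (within 3 mm of the seat sideways and in height, 12 mm lengthwise, 0.04 rad in direction), at rest, pressed on the left and on the right faces with 3.5 to 30 N each, and the fingers still hold it (value of joint turntable above 1.19 rad and contact force between barrel and vee_left between 3.5 and 30 N and contact force between barrel and vee_right between 3.5 and 30 N and contact force between barrel and the fingers above 2 N and x of barrel in the frame of seat between -0.012 and 0.012 m and y of barrel in the frame of seat between -0.003 and 0.003 m and z of barrel in the frame of seat between -0.003 and 0.003 m and angle between the x axis of barrel and the x axis of seat, either way round below 0.04 rad and linear speed of barrel below 0.02 m/s); the arm keeps its last pose, push and grip.
It fails at once if a bystander (jar, grit wheel or brush) is moved more than 30 mm (distance of any of jar, grit_wheel, brush from where it was at the start of the episode above 0.03 m).
It also fails if it takes over 64 s, if anything falls off the work surface, if the arm or the gripper's body presses on something with over 40 N, if the wrist force passes 120 N, or if a joint passes its speed limit or range.

## Working session

There is one attempt and no reset: what is moved stays moved. The work goes in short steps, Python scripts to look and compute and a tool call to move; the robot and the scene stay as the last step left them, time stands still between calls to the robot, and variables do not carry over. Pictures are saved under pics/ and viewed, at most 10 in all, crops included, and the job is handed in when it is done.

Besides the shell and the picture viewer there is one more tool, called after ">>>" as a command line: name --pt "numbers of a row" for each row, then --argument value for the rest. servo_tool: Moves the arm, as the interface text tells. Its arguments: {"type":"object","properties":{"increments":{"type":"array","items":{"type":"array","items":{"type":"number"}}}},"required":["increments"]}

```bash
mkdir -p pics; cat > h.py <<'E'
import numpy as np, cv2
from workcell import ctrl
def grab(name,fn=None):
    d=ctrl.get_image(name)
    if fn: cv2.imwrite('pics/'+fn,cv2.cvtColor(d['image'],cv2.COLOR_RGB2BGR))
    return d
def ray(d,u,v):
    E=np.array(d['extrinsics']); c=np.array([(u-d['cx'])/d['fx'],-(v-d['cy'])/d['fy'],-1.])
    return E[:3,3],E[:3,:3]@c
def plane(d,u,v,z):
    o,r=ray(d,u,v); return o+r*(z-o[2])/r[2]
def proj(d,p):
    E=np.array(d['extrinsics']); c=E[:3,:3].T@(np.array(p,float)-E[:3,3])
    return d['cx']+d['fx']*c[0]/-c[2], d['cy']-d['fy']*c[1]/-c[2]
E
python3 - <<'E'
from h import *
for n in('top','side'):
    d=grab(n,n+'0.png'); print(n,d['fx'],d['cx'],d['cy'],np.round(d['extrinsics'],3).tolist(),[k for k in d])
o=ctrl.get_obs(); print(o)
E
```

```text
top 470.4109167162093 312.9464177058902 234.95507401680146 [[-0.019, 0.994, -0.106, 443.124], [-1.0, -0.019, -0.003, -30.053], [-0.005, 0.106, 0.994, 1222.577], [0.0, 0.0, 0.0, 1.0]] ['image', 'fx', 'fy', 'cx', 'cy', 'extrinsics']
side 452.38757245300206 320.0078991427811 245.98136068933476 [[0.727, 0.508, -0.463, 21.125], [-0.687, 0.529, -0.498, -629.76], [-0.008, 0.68, 0.733, 911.674], [0.0, 0.0, 0.0, 1.0]] ['image', 'fx', 'fy', 'cx', 'cy', 'extrinsics']
{'t': 0.1, 'qpos': array([ 1.22402929e+00,  4.23752953e-01,  1.63057413e+00, -1.80529980e-05,
        1.08861443e+00, -1.90188107e-02]), 'qvel': array([-0.00094402, -0.00077883, -0.00132095, -0.0034668 , -0.00011051,
       -0.00119642]), 'joint_torque': array([ 5.43053793e-04, -5.45621681e+01, -2.74322069e+01,  6.46375492e-02,
        1.88738859e-02, -3.15442367e-05]), 'ee_pos': array([201.02113609, 591.27649633, 222.00209516]), 'orientation': array([-5.12473994e-01, -3.09927860e+00,  2.08786372e-03]), 'ft_force': array([ 0.7423329 , -0.87800274,  0.229229  ]), 'moment': array([-0.01426538,  0.02732305, -0.03871226]), 'grasp_force': 0.0, 'width': 88.33480604183183}
```

View pics/top0.png

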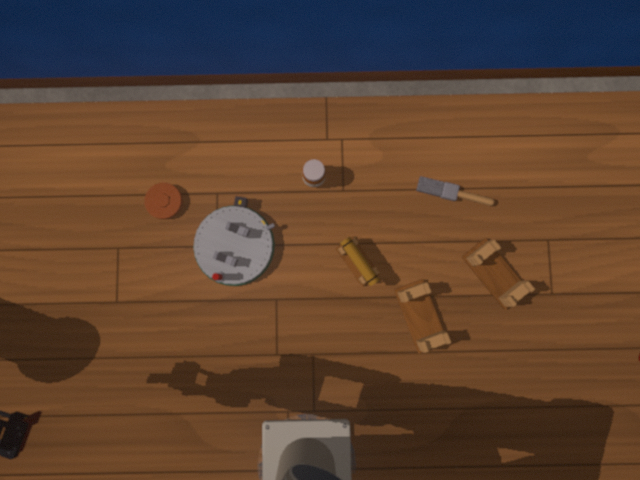

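View pics/side0.png

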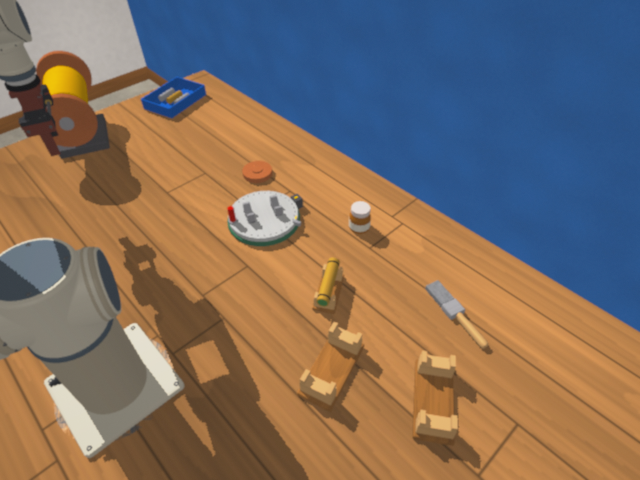

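The top view shows the turntable at (234,246), its red handle at (217,277), the lug at (272,226) and the stop block at (240,203). There are three rest-like things: (358,262) with the brass barrel on it, (423,316) empty and larger, and (498,273) empty and larger. The one at (358,262) is the smallest and holds the barrel, so it is the one meant. Next I'll confirm it in a crop and measure.

```bash
python3 - <<'E'
from h import *
d=grab('top'); im=d['image']; s=grab('side'); 
c=im[165:325,180:460]; c=np.clip(c.astype(float)*1.5,0,255).astype(np.uint8)
cv2.imwrite('pics/crop1.png',cv2.cvtColor(cv2.resize(c,None,fx=2.85,fy=2.85,interpolation=cv2.INTER_CUBIC),cv2.COLOR_RGB2BGR))
def blob(m,box):
    k=np.zeros(m.shape,np.uint8); x0,y0,x1,y1=box; k[y0:y1,x0:x1]=m[y0:y1,x0:x1]
    cs,_=cv2.findContours(k,cv2.RETR_EXTERNAL,cv2.CHAIN_APPROX_NONE); return max(cs,key=cv2.contourArea)
hsv=lambda i:cv2.cvtColor(i,cv2.COLOR_RGB2HSV)
h=hsv(im); hs=hsv(s['image'])
# disc
m=((h[...,1]<70)&(h[...,2]>70)).astype(np.uint8); m=cv2.morphologyEx(m,cv2.MORPH_CLOSE,np.ones((9,9)))
m=cv2.morphologyEx(m,cv2.MORPH_OPEN,np.ones((15,15)))
e=cv2.fitEllipse(cv2.convexHull(blob(m,(185,195,285,295)))); print('disc',e,plane(d,*e[0],28))
# red handle
def red(h): return (((h[...,0]<6)|(h[...,0]>172))&(h[...,1]>180)&(h[...,2]>60)).astype(np.uint8)
b=blob(red(h),(190,260,245,295)); r=cv2.boundingRect(b); M=b.reshape(-1,2).mean(0); print('red',r,M,plane(d,*M,75))
b=blob(red(hs),(215,195,245,235)); print('side red',cv2.boundingRect(b))
# barrel
m=((h[...,0]>18)&(h[...,0]<28)&(h[...,1]>190)&(h[...,2]>90)).astype(np.uint8)
m=cv2.morphologyEx(m,cv2.MORPH_CLOSE,np.ones((5,5)))
r=cv2.minAreaRect(blob(m,(325,225,395,295))); print('barrel',r); P=plane(d,*r[0],58); print(P)
for q in cv2.boxPoints(r): print(q,plane(d,*q,55).round())
E
```

```text
disc ((233.2264862060547, 244.66860961914062), (78.00614166259766, 81.58126831054688), 48.126869201660156) [549.17103436 176.94909218  28.        ]
red (213, 274, 7, 5) [215.73333333 276.46666667] [468.16691893 211.43739555  75.        ]
side red (228, 207, 7, 14)
barrel ((370.5, 277.0), (3.0, 0.0), 180.0)
[ 460.1168505  -166.76493581   58.        ]
[372. 277.] [ 460. -171.   55.]
[372. 277.] [ 460. -171.   55.]
[369. 277.] [ 460. -163.   55.]
[369. 277.] [ 460. -163.   55.]
```

View pics/crop1.png

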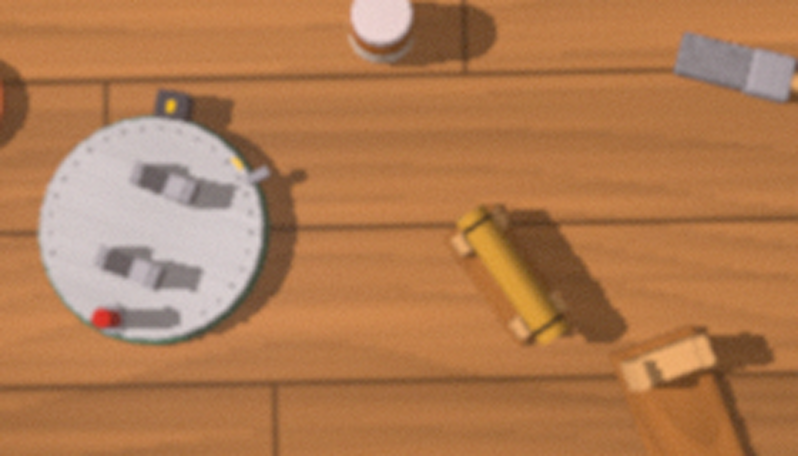

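The crop shows the barrel at crop (510,277) on the small rest, with its axis about 33° from world x. The turntable centre is at crop (154,229) and the handle at (105,318). The disc mark at (237,162) and the stop mark at (171,106) are about 43° apart. I'll go to the outer side of the handle with the fingers shut.

>>> servo_tool --pt "26.4 -32.2 -8 0 0 -71 -1" --pt "26.4 -32.2 -8 0 0 -71 -1" --pt "26.4 -32.2 -8 0 0 -71 -1" --pt "26.4 -32.2 -8 0 0 -71 -1" --pt "26.4 -32.2 -8 0 0 -71 -1" --pt "26.4 -32.2 -8 0 0 -71 -1" --pt "26.4 -32.2 -8 0 0 -71 -1" --pt "26.4 -32.2 -8 0 0 -71 -1" --pt "26.4 -32.2 -8 0 0 -71 -1" --pt "26.4 -32.2 -8 0 0 -71 -1" --pt "26.4 -32.2 -8 0 0 -71 -1" --pt "26.4 -32.2 -8 0 0 -71 -1" --pt "26.4 -32.2 -8 0 0 -71 -1" --pt "26.4 -32.2 -13 0 0 -71 -1" --pt "26.4 -32.2 -17.5 0 0 -71 -1" --pt "26.4 -32.2 -17.5 0 0 -71 -1" --pt "26.4 -32.2 -17.5 0 0 -71 -1"

```text
t: 1.62
ee_pos: [462.0, 269.8, 45.1]
orientation: [-2.213, -2.227, 0.01]
ft_force: [-1.2, -1.1, 0.2]
width: 0.5
grasp_force: 0.0
```

>>> servo_tool --pt "0.2 -1.5 0 0 0 0 -1" --pt "0.2 -3 0 0 0 0 -1" --pt "0.2 -4 0 0 0 0 -1" --pt "0.2 -4.6 0 0 0 0 -1" --pt "0.2 -5.2 0 0 0 0 -1" --pt "0.2 -5.8 0 0 0 0 -1" --pt "0.2 -6.4 0 0 0 0 -1" --pt "0.2 -7 0 0 0 0 -1" --pt "0.2 -7.6 0 0 0 0 -1" --pt "0.2 -8.2 0 0 0 0 -1" --pt "0.2 -8.8 0 0 0 0 -1" --pt "0.2 -9.2 0 0 0 0 -1" --pt "0.2 -9.6 0 0 0 0 -1"

```text
t: 2.7
ee_pos: [468.5, 174.5, 49.1]
orientation: [2.216, 2.225, 0.005]
ft_force: [1.2, 3.9, 2.6]
width: 0.5
grasp_force: 2.2
```

>>> servo_tool --pt "0 -0.2 0 0 0 0 -1" --pt "0 -0.4 0 0 0 0 -1"

```text
t: 2.87
ee_pos: [468.7, 170.2, 48.6]
orientation: [2.216, 2.225, 0.005]
ft_force: [1.1, 5.4, 2.6]
width: 0.3
grasp_force: 2.2
```

>>> servo_tool --pt "0 -0.2 0 0 0 0 -1" --pt "0 -0.4 0 0 0 0 -1"

```text
t: 3.03
ee_pos: [468.2, 166.2, 48.0]
orientation: [2.217, 2.225, 0.003]
ft_force: [-0.5, 18.9, 3.7]
width: 0.4
grasp_force: 9.8
```

>>> servo_tool --pt "0 -0.1 0 0 0 0 -1" --pt "0 -0.1 0 0 0 0 -1" --pt "0 -0.1 0 0 0 0 -1"

```text
t: 3.28
ee_pos: [468.2, 166.3, 48.1]
orientation: [-2.218, -2.225, -0.005]
ft_force: [1.0, 14.6, 3.7]
width: 0.5
grasp_force: 7.0
```

>>> servo_tool --pt "0 0 0 0 0 0 -1" --pt "0 0.5 0 0 0 0 -1" --pt "0 2 0 0 0 0 -1" --pt "0 4 1 0 0 0 0" --pt "0 4 5 0 0 0 1" --pt "0 4 8.5 0 0 0 1" --pt "0 4 10 0 0 0 1" --pt "-6 2 13 0 0 0 1" --pt "-6 -2 14 0 0 0 1" --pt "-6 -6 14 0 0 0 1"

```text
t: 4.12
ee_pos: [405.9, 117.1, 187.0]
orientation: [-2.212, -2.23, 0.003]
ft_force: [1.2, -1.2, -0.3]
width: 43.6
grasp_force: 0.0
```

```bash
python3 - <<'E'
from h import *
d=grab('top'); im=d['image']
c=np.clip(im[165:325,180:460].astype(float)*1.5,0,255).astype(np.uint8)
cv2.imwrite('pics/crop2.png',cv2.cvtColor(cv2.resize(c,None,fx=2.85,fy=2.85,interpolation=cv2.INTER_CUBIC),cv2.COLOR_RGB2BGR))
C=lambda x,y:(180+x/2.85,165+y/2.85)
for n,p,z in(('axis',(153.5,229),28),('b1',(470,215),55),('b2',(550,338),55)): print(n,plane(d,*C(*p),z).round(1))
h=cv2.cvtColor(im,cv2.COLOR_RGB2HSV)
for x,y in((510,277),(500,255),(490,330)): u,v=map(int,C(x,y)); print(h[v,u],im[v,u])
E
```

```text
axis [547.4 175.3  28. ]
b1 [ 552.1 -106.3   55. ]
b2 [ 443.8 -172.7   55. ]
[ 19 192 142] [142 102  35]
[ 18 185 138] [138  99  38]
[ 13 161 125] [125  81  46]
```

View pics/crop2.png

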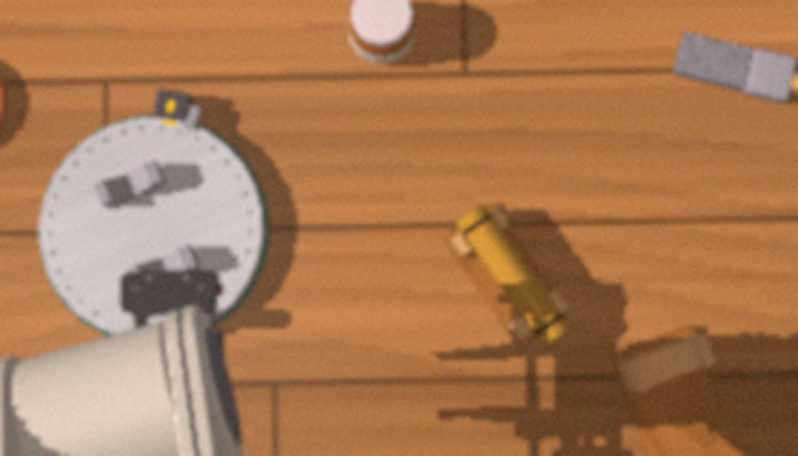

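The table is home: the lug at crop (192,116) rests on the stop, and the yellow marks (170,105) and (170,122) face each other. The barrel is still at (510,277). Next I'll measure the barrel and the table angle.

```bash
cat > b.py <<'E'
from h import *
d=grab('top'); h=cv2.cvtColor(cv2.GaussianBlur(d['image'],(3,3),0),cv2.COLOR_RGB2HSV)
m=((h[...,0]>=17)&(h[...,0]<28)&(h[...,1]>172)).astype(np.uint8)
m[:225]=0;m[295:]=0;m[:,:325]=0;m[:,395:]=0
m=cv2.morphologyEx(m,cv2.MORPH_OPEN,np.ones((3,3)))
m=cv2.morphologyEx(m,cv2.MORPH_CLOSE,np.ones((9,9)))
c=max(cv2.findContours(m,0,1)[0],key=cv2.contourArea); r=cv2.minAreaRect(c); print(r)
B=np.array([plane(d,*q,52)[:2] for q in cv2.boxPoints(r)]); print(B.round(),B.mean(0))
s=[(B[i]+B[(i+1)%4])/2 for i in range(4)]
a,b=(s[0],s[2]) if np.linalg.norm(s[0]-s[2])>np.linalg.norm(s[1]-s[3]) else (s[1],s[3])
v=a-b; print('len',np.linalg.norm(v),'ang',np.degrees(np.arctan2(v[1],v[0]))%180)
E
python3 b.py
python3 - <<'E'
from h import *
d=grab('side'); s=d['image']
for n,(x0,y0,x1,y1) in {'barrel':(295,245,375,320),'table':(215,175,320,255)}.items():
    pass
a=cv2.resize(s[245:320,290:370],(400,375),interpolation=3); b=cv2.resize(s[180:255,225:305],(400,375),interpolation=3)
cv2.imwrite('pics/crop3.png',cv2.cvtColor(np.clip(np.hstack([a,b])*1.3,0,255).astype(np.uint8),cv2.COLOR_RGB2BGR))
E
```

```text
((359.58380126953125, 261.3027038574219), (53.22953796386719, 11.028219223022461), 53.97262954711914)
[[ 546.  -93.]
 [ 562. -115.]
 [ 453. -190.]
 [ 438. -167.]] [ 499.85100267 -141.39097562]
len 131.6682624488327 ang 34.56210317884357
```

View pics/crop3.png

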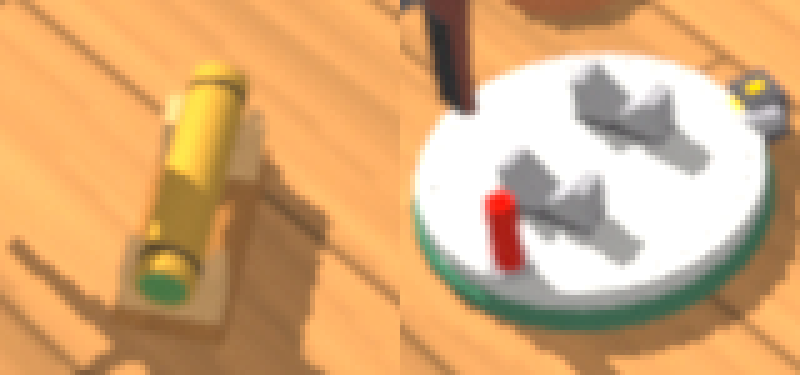

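The barrel lies properly in the small rest and the table is home with the handle toward the robot. I'll go above the barrel.

>>> servo_tool --pt "9.4 -25.8 -2 0 0 -56.5 1" --pt "9.4 -25.8 -2 0 0 -56.5 1" --pt "9.4 -25.8 -2 0 0 -56.5 1" --pt "9.4 -25.8 -2 0 0 -56.5 1" --pt "9.4 -25.8 -2 0 0 -56.5 1" --pt "9.4 -25.8 -2 0 0 -56.5 1" --pt "9.4 -25.8 -2 0 0 -56.5 1" --pt "9.4 -25.8 -5 0 0 -56.5 1" --pt "9.4 -25.8 -7 0 0 -56.5 1" --pt "9.4 -25.8 -7 0 0 -56.5 1" --pt "9.4 -25.8 -7 0 0 -56.5 1" --pt "9.4 -25.8 -7 0 0 -56.5 1"

```text
t: 5.27
ee_pos: [503.3, -140.1, 116.4]
orientation: [-3.006, -0.913, 0.001]
ft_force: [0.2, -0.5, 0.1]
width: 87.8
grasp_force: 0.0
```

```bash
python3 - <<'E'
from h import *
d=grab('side'); o=ctrl.get_obs(); print(o['ee_pos'],o['orientation'],o['qpos'],o['width'])
s=d['image']
print('handle',plane(d,245,219.3,76))
# blocks: red top precise
h=cv2.cvtColor(s,cv2.COLOR_RGB2HSV); m=(((h[...,0]<6)|(h[...,0]>172))&(h[...,1]>180)&(h[...,2]>60))
m[:210]=0;m[240:]=0;m[:,:235]=0;m[:,255:]=0
v,u=np.nonzero(m); print('red',u.mean(),u.min(),u.max(),v.min(),v.max())
t=grab('top'); h=cv2.cvtColor(t['image'],cv2.COLOR_RGB2HSV); m=(((h[...,0]<6)|(h[...,0]>172))&(h[...,1]>170)&(h[...,2]>60))
m[:260]=0;m[300:]=0;m[:,:205]=0;m[:,265:]=0
v,u=np.nonzero(m); print('top red',u.mean(),v.mean(),len(u),plane(t,u.mean(),v.mean(),74))
c=np.clip(t['image'][185:305,185:385]*1.5,0,255).astype(np.uint8)
cv2.imwrite('pics/crop4.png',cv2.cvtColor(cv2.resize(c,None,fx=4,fy=4,interpolation=3),cv2.COLOR_RGB2BGR))
E
```

```text
[ 503.60066807 -140.19475058  116.96110325] [3.00536910e+00 9.13188901e-01 1.08634136e-03] [-2.94234012e-01  4.29363850e-01  1.92719871e+00 -1.01375250e-04
  7.84150240e-01  6.86659183e-01] 88.0580308251452
handle [470.67074895 147.59875879  76.        ]
red 245.47540983606558 243 248 219 233
top red 243.16666666666666 276.1 30 [467.83329715 144.81021452  74.        ]
```

View pics/crop4.png

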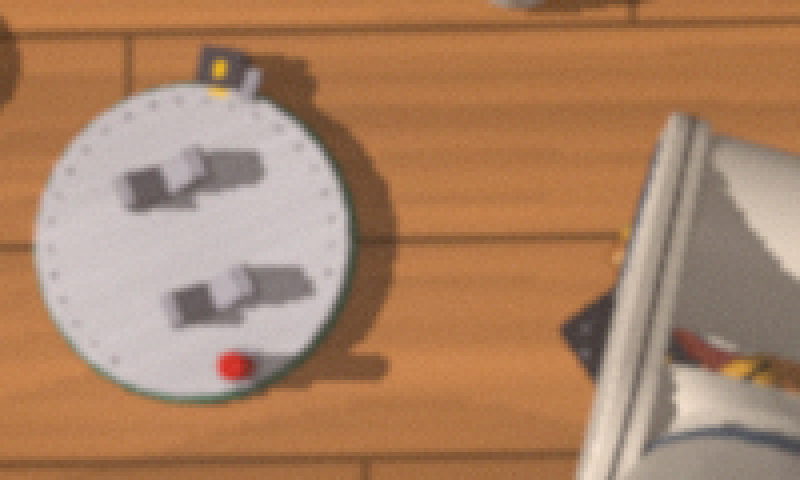

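The view confirms the table is home, with block centres at crop (163,178) and (210,295), so the groove lies about 21° from x. I'll descend and grip.

>>> servo_tool --pt "-0.3 -0.1 -2.5 0 0 0 1" --pt "-0.3 -0.1 -5 0 0 0 1" --pt "-0.3 -0.1 -7 0 0 0 1" --pt "-0.3 -0.1 -8.5 0 0 0 1" --pt "-0.3 -0.1 -8.5 0 0 0 1" --pt "-0.3 -0.1 -8.5 0 0 0 1" --pt "-0.3 -0.1 -8.5 0 0 0 -1" --pt "-0.3 -0.1 -8.5 0 0 0 -1" --pt "-0.3 -0.1 -8.5 0 0 0 -1" --pt "-0.3 -0.1 -8.5 0 0 0 -1" --pt "-0.3 -0.1 -8.5 0 0 0 -1" --pt "-0.3 -0.1 -8.5 0 0 0 -1" --pt "-0.3 -0.1 -8.5 0 0 0 -1" --pt "-0.3 -0.1 -8.5 0 0 0 -1" --pt "-0.3 -0.1 -8.5 0 0 0 -1" --pt "-0.3 -0.1 -8.5 0 0 0 -1"

```text
t: 6.7
ee_pos: [499.8, -141.7, 31.1]
orientation: [-3.007, -0.911, 0.0]
ft_force: [0.0, -0.3, 0.4]
width: 29.6
grasp_force: 30.0
```

```bash
python3 - <<'E'
from h import *
o=ctrl.get_obs(); print({k:np.round(o[k],2) for k in('ee_pos','ft_force','moment','width','grasp_force')})
t=grab('top')
print('seat from blocks',plane(t,231.6,244.1,60),plane(t,225.75,229.5,60),plane(t,237.5,258.75,60),'disc',plane(t,233.6,245.5,28))
E
```

```text
{'ee_pos': array([ 499.82, -141.66,   31.14]), 'ft_force': array([ 0.04, -0.26,  0.45]), 'moment': array([-0.03,  0.18,  0.04]), 'width': np.float64(29.64), 'grasp_force': np.float64(30.0)}
seat from blocks [547.82334583 175.44303972  60.        ] [584.59855055 190.01366284  60.        ] [511.1679523  160.84626216  60.        ] disc [547.02552463 175.99743004  28.        ]
```

Gripped: width 29.6 mm, 30 N. I'll lift and carry it to above the V.

>>> servo_tool --pt "0 0 3 0 0 0 -1" --pt "0 0 6 0 0 0 -1" --pt "0 0 9 0 0 0 -1" --pt "0.6 4 10 0 0 -4 -1" --pt "1.1 7 10 0 0 -8 -1" --pt "1.5 10 10 0 0 -12.4 -1" --pt "2 13 10 0 0 -12.4 -1" --pt "2.4 16 10 0 0 -12.4 -1" --pt "2.9 19 10 0 0 -12.4 -1" --pt "3.3 22 10 0 0 -12.4 -1" --pt "3.8 25 10 0 0 -12.4 -1" --pt "4.2 28 10 0 0 -12.4 -1" --pt "4.6 30.5 9 0 0 -12.4 -1" --pt "4.8 31.7 7 0 0 -12.4 -1" --pt "4.8 31.7 6 0 0 -12.4 -1" --pt "4.8 31.7 6 0 0 -12.4 -1" --pt "4.8 31.7 6 0 0 -12.4 -1" --pt "4.8 31.7 6 0 0 -12.4 -1"

```text
t: 8.25
ee_pos: [547.8, 174.4, 91.5]
orientation: [3.087, 0.58, -0.001]
ft_force: [0.0, -0.7, -2.0]
width: 29.2
grasp_force: 30.0
```

```bash
python3 - <<'E'
from h import *
o=ctrl.get_obs(); print({k:np.round(o[k],2) for k in('ee_pos','orientation','ft_force','moment','width','grasp_force')})
s=grab('side'); t=grab('top')
f=lambda d,x0,y0:cv2.resize(np.clip(d['image'][y0:y0+100,x0:x0+80]*1.4,0,255).astype(np.uint8),(400,500),interpolation=3)
cv2.imwrite('pics/crop5.png',cv2.cvtColor(np.hstack([f(s,225,165),f(t,195,195)]),cv2.COLOR_RGB2BGR))
E
```

```text
{'ee_pos': array([547.78, 174.43,  91.46]), 'orientation': array([ 3.09,  0.58, -0.  ]), 'ft_force': array([ 0.02, -0.68, -2.02]), 'moment': array([-0.04,  0.15,  0.01]), 'width': np.float64(29.21), 'grasp_force': np.float64(30.0)}
```

View pics/crop5.png

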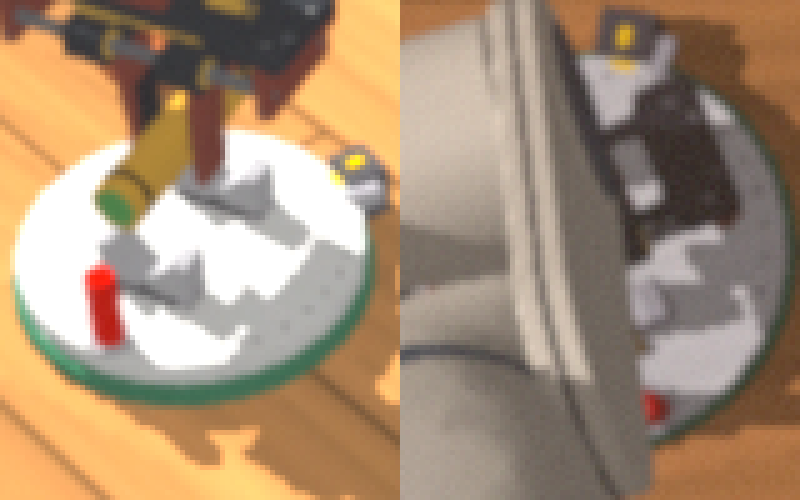

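The side view shows the barrel held above the blocks, its near end at (115,207) over the near block, and clear of the handle. I'll descend to just above contact.

>>> servo_tool --pt "0 0.1 -1.5 0 0 0 -1" --pt "0 0.1 -3 0 0 0 -1" --pt "0 0.1 -4 0 0 0 -1" --pt "0 0.1 -4.4 0 0 0 -1" --pt "0 0.1 -4.4 0 0 0 -1" --pt "0 0.1 -4.4 0 0 0 -1" --pt "0 0.1 -4.4 0 0 0 -1"

```text
t: 8.93
ee_pos: [548.4, 176.4, 47.9]
orientation: [-3.087, -0.581, -0.002]
ft_force: [-0.4, -0.2, -3.9]
width: 29.5
grasp_force: 30.0
```

>>> servo_tool --pt "0 0 -0.1 0 0 0 -1" --pt "0 0 -0.2 0 0 0 -1" --pt "0 0 -0.3 0 0 0 -1" --pt "0 0 -0.3 0 0 0 -1"

```text
t: 9.27
ee_pos: [547.8, 176.4, 44.2]
orientation: [3.087, 0.581, 0.0]
ft_force: [-0.3, -0.4, -2.8]
width: 29.4
grasp_force: 30.0
```

```bash
python3 - <<'E'
from h import *
o=ctrl.get_obs(); print({k:np.round(o[k],2) for k in('ee_pos','orientation','ft_force','moment','width','grasp_force')})
a=np.radians(21.3); x=np.array([np.cos(a),np.sin(a)]); f=o['ft_force'][:2]; print('along/lateral',f@x, f@[-x[1],x[0]])
E
```

```text
{'ee_pos': array([547.79, 176.39,  44.19]), 'orientation': array([3.09, 0.58, 0.  ]), 'ft_force': array([-0.26, -0.44, -2.77]), 'moment': array([ 0.01,  0.16, -0.02]), 'width': np.float64(29.35), 'grasp_force': np.float64(30.0)}
along/lateral -0.3984546900674701 -0.315490324471896
```

>>> servo_tool --pt "0 0 -0.1 0 0 0 -1" --pt "0 0 -0.1 0 0 0 -1" --pt "0 0 -0.1 0 0 0 -1"

```text
t: 9.52
ee_pos: [547.9, 176.7, 43.4]
orientation: [-3.087, -0.581, -0.001]
ft_force: [-0.6, 2.5, -0.0]
width: 29.4
grasp_force: 30.0
```

>>> servo_tool --pt "0 0 -0.1 0 0 0 -1" --pt "0 0 -0.1 0 0 0 -1" --pt "0 0 -0.1 0 0 0 -1"

```text
t: 9.77
ee_pos: [548.0, 177.2, 42.8]
orientation: [-3.086, -0.581, -0.001]
ft_force: [-3.0, 5.2, 5.2]
width: 29.2
grasp_force: 30.0
```

Contact is on the right face only, so I'll shift about 1 mm sideways towards the left face.

>>> servo_tool --pt "-0.04 0.1 0 0 0 0 -1" --pt "-0.04 0.1 0 0 0 0 -1" --pt "-0.04 0.1 0 0 0 0 -1"

```text
t: 10.02
ee_pos: [547.6, 177.6, 42.4]
orientation: [-3.087, -0.581, -0.001]
ft_force: [-1.0, 3.3, 2.5]
width: 29.3
grasp_force: 30.0
```

>>> servo_tool --pt "0 0 -0.1 0 0 0 -1" --pt "0 0 -0.1 0 0 0 -1" --pt "0 0 -0.1 0 0 0 -1"

```text
t: 10.27
ee_pos: [547.7, 177.7, 42.2]
orientation: [-3.087, -0.581, -0.001]
ft_force: [-4.5, 2.4, 11.1]
width: 29.5
grasp_force: 30.0
```

>>> servo_tool --pt "-0.06 0.03 -0.03 0 0 0 -1" --pt "-0.06 0.03 -0.03 0 0 0 -1" --pt "-0.06 0.03 -0.03 0 0 0 -1" --pt "-0.06 0.03 -0.03 0 0 0 -1"

```text
t: 10.6
ee_pos: [547.7, 177.7, 42.2]
orientation: [3.087, 0.582, 0.003]
ft_force: [-3.3, 0.6, 12.1]
width: 29.4
grasp_force: 30.0
```

```bash
python3 - <<'E'
from h import *
o=ctrl.get_obs(); print({k:np.round(o[k],3) for k in('ee_pos','orientation','ft_force','moment','width','grasp_force')})
a=np.radians(21.3); x=np.array([np.cos(a),np.sin(a)]);y=np.array([-x[1],x[0]]); f=o['ft_force'][:2]; m=o['moment'][:2]; print('along/lateral',f@x, f@y,'m',m@x,m@y)
s=grab('side'); t=grab('top')
f=lambda d,x0,y0:cv2.resize(np.clip(d['image'][y0:y0+100,x0:x0+80]*1.2,0,255).astype(np.uint8),(400,500),interpolation=3)
cv2.imwrite('pics/crop6.png',cv2.cvtColor(np.hstack([f(s,225,165),f(t,195,195)]),cv2.COLOR_RGB2BGR))
for c,z in(((547.8,175.7),61),):
  for e in(-1,1): p=[c[0]+e*65*x[0],c[1]+e*65*x[1],z]; u,v=proj(s,p); print('pred end',u,v,'crop',(u-225)*5,(v-165)*5)
E
```

```text
{'ee_pos': array([547.718, 177.677,  42.228]), 'orientation': array([3.087e+00, 5.820e-01, 3.000e-03]), 'ft_force': array([-3.322,  0.561, 12.121]), 'moment': array([0.031, 0.601, 0.188]), 'width': np.float64(29.404), 'grasp_force': np.float64(30.009)}
along/lateral -2.891534134142552 1.7295862397999269 m 0.24717459396753924 0.5488457834612553
pred end 249.61859169192422 219.53792642804308 crop 123.09295845962112 272.6896321402154
pred end 273.1208463976382 191.25396434470116 crop 240.6042319881911 131.2698217235058
```

View pics/crop6.png

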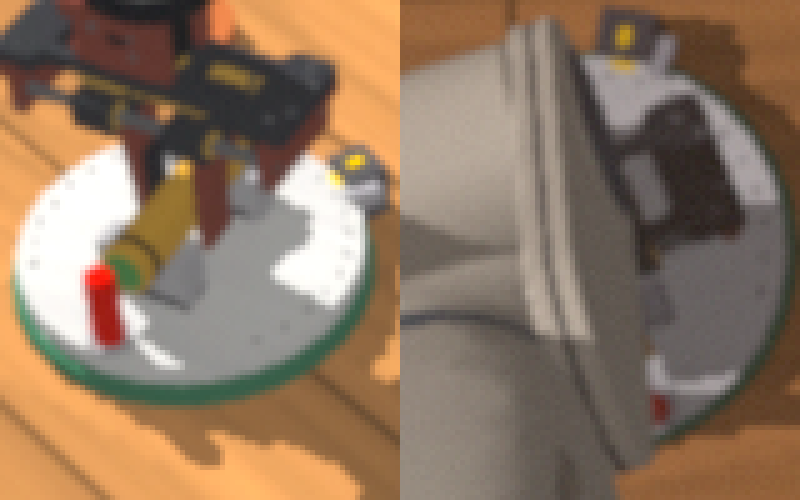

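The end of the barrel is at crop (122,275), where it was predicted to be, and it sits down in both Vs. The table marks still face each other. I'll relieve the small lengthwise and yaw loads and bring the press up to about 15 N.

>>> servo_tool --pt "-0.08 0.02 -0.02 0 0 0.5 -1" --pt "-0.08 0.02 -0.02 0 0 0.5 -1" --pt "-0.08 0.02 -0.02 0 0 0.5 -1" --pt "-0.08 0.02 -0.02 0 0 0.5 -1" --pt "-0.08 0.02 -0.02 0 0 0.5 -1" --pt "-0.08 0.02 -0.02 0 0 0.5 -1"

```text
t: 11.2
ee_pos: [547.7, 177.7, 42.2]
orientation: [3.085, 0.594, 0.005]
ft_force: [-0.2, -1.4, 12.3]
width: 29.5
grasp_force: 30.0
```

```bash
python3 - <<'E'
from h import *
o=ctrl.get_obs(); print({k:np.round(o[k],3) for k in('ee_pos','orientation','ft_force','moment','width','grasp_force')})
a=np.radians(21.3); x=np.array([np.cos(a),np.sin(a)]);y=np.array([-x[1],x[0]]); f=o['ft_force'][:2]; m=o['moment'][:2]; print('along/lateral',f@x, f@y,'m',m@x,m@y)
E
```

```text
{'ee_pos': array([547.722, 177.736,  42.205]), 'orientation': array([3.085, 0.594, 0.005]), 'ft_force': array([-0.238, -1.371, 12.286]), 'moment': array([-0.307,  0.272, -0.115]), 'width': np.float64(29.475), 'grasp_force': np.float64(30.022)}
along/lateral -0.7195382515900955 -1.1906975755817824 m -0.18737996110838204 0.36507050330724883
```

The press is about 15 N net (12.3 N measured plus about 2.8 N from the barrel's weight). The sideways force is near zero and the position stayed put when that force reversed, so it is seated on both faces. I'll hand the job in.

```bash
python3 -c "
from h import *
print(ctrl.close_job())"
```

```text
the job is handed in; nothing more can be done
None
```

I turned the turntable home against its stop, then seated the barrel in both V-blocks and handed in while still gripping and pressing it with about 15 N; the hand-in call returned no verdict.

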